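# Fit the steam generator's bayonet cap to the vent position and hold it there

## Task

Fit the winged bayonet cap to the filler neck of the steam generator: drop its two lugs through the notches, press it down against the spring and turn it clockwise (seen from above) to the vent position, halfway of its quarter turn (about 45 degrees), well short of where it clicks into the lock. Finish while still gripping the wing and holding the cap still at the vent position, so that the generator can vent as it warms up; do not let go. Leave the round cap and the small tools lying near it where they are.

Things in the scene. Friction and masses are not known exactly. Their poses are not given: they have to be found in the camera images.
- cap_mid (a point): Centre of the loose winged bayonet cap, half-way up its 64 mm height; z is its axis, up. It starts standing on the table on its plug, the point 32 mm up. From below: steel plug 39 mm across, 24 mm tall; steel flange 62 mm across, 6 mm thick, its top 2 mm below the point; then the wing. It fits either way round (half-turn symmetric). 0.11 to 0.22 kg.
- cap_wing (a point): Centre of the cap's upright black wing, 15 mm above the cap's centre: 50 mm long (along the cap's x), 14 mm thick (along y), 34 mm tall (z), standing on the flange. Grip it across its thickness, fingertips above the flange.
- cap_lug (a point): Tip of one of the cap's two lugs, at 26 mm along +x from its axis, 17.5 mm below its centre; the other is opposite, along -x. They stick out of the plug in line with the wing, hidden from above by the flange; each is 9 mm wide, 4 mm thick.
- neck_mouth (a point): Centre of the filler neck's mouth on top of the steam generator, level with its rim, 215 mm above the table; z up. Neck 70 mm across outside, 30 mm tall. Round hole 43 mm across with two notches along +x and -x, reaching 28 mm from the axis, 15 mm wide. The rim is 5 mm thick; under it the lugs can turn, only clockwise from above, from the notches (wing along x) by 1.57 rad to the end.
- generator: The steam generator, a grey steel box fixed on the table: 210 mm wide (y), 280 mm deep (x), 185 mm high; its axes are those of the neck; origin on the table under the neck, 90 mm behind its front face, which looks along -x (towards the robot, turned by up to 0.35 rad). At the rear of its top are a brass valve and a black outlet, 40 mm tall, 145 mm from the neck's axis.
- valve_plate (a joint): Travel (m) of the sprung brass plate inside the neck, 0 at rest with its top 16 mm below the rim, positive down, 10 mm at most; 2 N at rest, 0.8 N more per mm. The plug meets it with the cap's centre 16 mm above the mouth. The lugs are clear under the rim with the centre 10.5 to 8 mm above the mouth (8: flange on the rim). Once turned, the spring lifts the lugs against the rim: 10.5 mm.
- vent_mark (a point): Single rib on the ring round the foot of the neck, 42 mm from its axis and 0.785 rad clockwise (seen from above) of the notch along the neck's +x; a like one lies opposite. With the wing pointing at it the cap is at the vent position, half way.
- lock_mark (a point): Double rib 42 mm from the neck's axis, 1.57 rad clockwise of the notch along +x; a like one lies opposite. The wing points at it when the cap is locked: from about 1.2 rad on, the lugs spring up 2 mm into the lock recess under the rim (the click). Too far for this job.
- tank_cap_mid (a point): Bystander: centre of a round black fluted cap without wing, 52 mm across, 28 mm tall, standing on the table near the winged cap. Leave alone.
- driver: Bystander: screwdriver lying on the table.
- spanner: Bystander: spanner lying on the table.
- clip: Bystander: small blue plastic spring clip, 75 mm long, lying on the table.
Not all that is in view belongs to the job. Several things look just like the part that bears cap_mid: the one meant starts nearest to the robot's base.

How it is judged:
By the outcome, as a careful person would: the job done as asked, in the order asked, and still so for the second after the job is handed in, while the arm keeps its last pose, push and grip.
It also fails if it takes over 43 s, if anything falls off the work surface, if the arm or the gripper's body presses on something with over 40 N, if the wrist force passes 120 N, or if a joint passes its speed limit or range.

## Robot

A 6-joint arm with a two-finger parallel gripper is mounted at the origin on the work surface. World frame = base frame: x ahead of the robot, y to its left, z up, the work surface at z = 0. Lengths are in m, angles in rad, forces in N, time in s.
With the tool pointing down it reaches from about 0.4 to 0.825 m from the base axis. Payload 7 kg.
Tool frame: the origin (TCP) lies on the centre line of the jaws, within the pads' length; the fingertips stand 11 mm ahead of it and the grasp point (between the pads) lies 8 mm behind it; z points along the fingers, y is the direction in which the jaws open and shut (so a half turn about z gives the same grasp; the last joint's range is limited). The gripper opens to 88 mm and grips with 3 to 60 N. Pads are 19 mm wide; open, the fingers measure 130 mm over their backs; the gripper's body (78 mm by 193 mm) begins 47 mm behind the grasp point.
Start: joints at [1.443, 0.359, 0.012, 0, -1.224, -0.288], TCP at [0.273, 0.617, 0.238] pointing down, gripper open.
Joint ranges: [-3.07, 3.07], [-1.43, 2.12], [-1.02, 1.25], [-3.03, 1.67], [-3.05, -0], [-3.03, 3.03]. Speed limits (rad/s): [2.39, 2.39, 3.01, 3.14, 3.14, 3.14].

## Interface

Orientations are given as [roll, pitch, yaw] about the fixed x, y, z axes, in that order (R = Rz(yaw) Ry(pitch) Rx(roll)).
In Python, from station import * gives the robot as it stands.
- The arm moves only by the tool play_rows, never from a script. Its argument "targets" is a list of rows, each a list of 7 numbers: the turn, a rotation vector about the world's x, y, z in rad, then the shift along the world's x, y, z in m, then the opening, from 0 (shut) to 1 (fully open). A call has 1 to 12 rows; each row shifts and turns the pose as measured when the row begins; what a row does not reach is not made up. A row lasts 1/8 s, in which the tool goes at most 62.5 mm and 10.7 degrees, less where a joint would pass 70% of its speed; a pose out of reach is approached as far as the arm can. A call is refused whole if a number of a shift passes 0.0625 or a number of a turn 0.188, either way. A call with a gripper value outside its range is refused whole. The fingers move at their own pace and stop on an object; "grip_force" is the grip in N (left out, the last holds). Time passes only in rows, so rows that do not move let the fingers close. It gives the time, the measured TCP pose, the force and the opening at its end, in the units of the state.
- get_state(): the state, without advancing time (a new reading comes with each control period).
- grab_frame(name): name is "scene" or "top" or "wrist"; returns (picture, depth): 480x640x3 uint8, blue, green, red; 480x640 float32, m along the optical axis (not along the pixel's ray), 0 where there is no reading.
- camera_params(name): a dict with "camera_matrix" (3x3 intrinsics, pixels), "extrinsics" (4x4, takes a point from world to camera coordinates); the wrist camera has in their place "hand_eye" (4x4, takes a point from camera to tool coordinates, whose origin is the TCP and whose axes are the flange's). Camera axes: x right, y up, looking along -z (the intrinsics and any distortion apply to the point x, -y, -z); pixel columns grow to the right and rows downward; lengths in m; the calibration is good to about 2 mm. A picture is of the moment at which its call begins: read the wrist's pose just before it. camera_params takes no time and is no camera call.
- job_done(): hands the job in, once; it reports no verdict.
The state is a dict: "t": time; "q": joint angles; "qd": joint speeds; "joint_efforts": joint torques, N m; "eef_pos": TCP position; "ee_rot": TCP orientation; "force": force on the tool from outside, world axes, zero at the start; "moment": the same for the moment, N m; "width": finger opening in m.
Only numpy, scipy, OpenCV 4.12 (cv2) and the standard library are available. Lean on these libraries where they do the work, as an engineer would, in place of code of your own. Each camera call takes 0.05 s, during which the arm holds its last target.

## Working session

There is one attempt and no reset: what is moved stays moved. The work goes in short steps, Python scripts to look and compute and a tool call to move; the robot and the scene stay as the last step left them, time stands still between calls to the robot, and variables do not carry over. Pictures are saved under pics/ and viewed, and the job is handed in when it is done.

Besides the shell and the picture viewer there is one more tool, called after ">>>" as name(argument=value, ...) on one line, values as JSON. play_rows: Moves the arm, as the interface text tells. Its arguments: {"type":"object","properties":{"targets":{"type":"array","items":{"type":"array","items":{"type":"number"}}},"grip_force":{"type":"number"}},"required":["targets"]}

```bash
mkdir -p pics; ls
python3 - <<'E'
from station import *
import cv2,numpy as np
s=get_state();print(s)
for n in["scene","top"]:
    im,d=grab_frame(n);cv2.imwrite(f"pics/{n}0.png",im);np.savez(f"pics/{n}0.npz",im=im,d=d)
    print(n,camera_params(n))
print(camera_params("wrist"))
E
```

```text
pics
{'t': 0.0, 'q': array([ 1.44309396e+00,  3.59346592e-01,  1.10753947e-02, -3.71511695e-04,
       -1.22407677e+00, -2.88140817e-01]), 'qd': array([ 0.00029804, -0.00024901, -0.00182189, -0.0015951 ,  0.00086119,
       -0.00201837]), 'joint_efforts': array([-1.30442904e-04, -5.82711482e+01,  2.93071997e+01,  6.99741215e+00,
        7.00251694e-03, -1.57603299e-04]), 'eef_pos': array([0.27247613, 0.61705704, 0.23665207]), 'ee_rot': array([ 3.14000572e+00, -1.06125600e-04, -4.15969621e-01]), 'force': array([-0.14980264,  0.00721653, -0.15116299]), 'moment': array([ 0.02800929,  0.00693174, -0.01487585]), 'width': 0.08758525255291873}
scene {'camera_matrix': array([[608.10578153,   0.        , 306.99353155],
       [  0.        , 608.10578153, 240.10079103],
       [  0.        ,   0.        ,   1.        ]]), 'extrinsics': array([[ 8.63368264e-01,  5.04548710e-01, -5.08332466e-03,
        -5.03810989e-01],
       [-4.13791838e-01,  7.13761122e-01,  5.65085282e-01,
        -6.03372714e-04],
       [ 2.88741329e-01, -4.85773260e-01,  8.25016839e-01,
        -1.45954658e+00],
       
[... 343 characters left out ...]
98736314, -0.00852945,  0.15824436, -0.53946962],
       [-0.15820093,  0.00555015,  0.98739134, -1.39173059],
       [ 0.        ,  0.        ,  0.        ,  1.        ]])}
{'camera_matrix': array([[386.01828865,   0.        , 322.54640784],
       [  0.        , 386.01828865, 239.44773731],
       [  0.        ,   0.        ,   1.        ]]), 'hand_eye': array([[ 2.89533593e-04,  9.68995311e-01,  2.47078941e-01,
         6.61090906e-02],
       [ 9.99999958e-01, -2.72339781e-04, -1.03762831e-04,
         6.31644064e-04],
       [-3.32562719e-05,  2.47078961e-01, -9.68995349e-01,
        -1.47564678e-01],
       [ 0.00000000e+00,  0.00000000e+00,  0.00000000e+00,
         1.00000000e+00]])}
```

View pics/scene0.png

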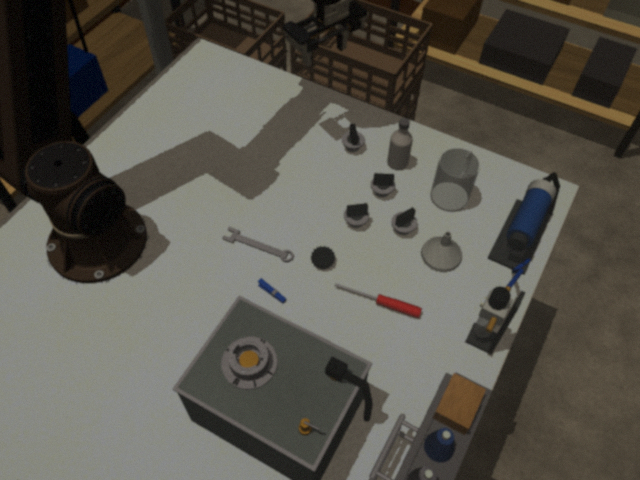

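View pics/top0.png

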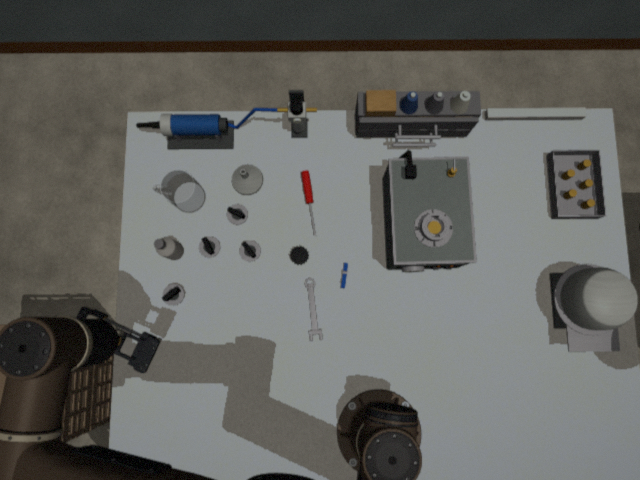

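Top view: four winged caps at about (237,214), (208,245), (250,250) and (173,293). The round cap is at (299,255) and the neck at (434,228). I'll measure which cap is nearest the base.

```bash
cat > h.py <<'E'
import numpy as np,cv2
from scipy.spatial.transform import Rotation as Ro
def cam(P,T=None):
    K=P["camera_matrix"]
    if T is None: T=np.linalg.inv(P["extrinsics"])
    return K,T
def ray(u,v,K,T):
    d=np.array([(u-K[0,2])/K[0,0],-(v-K[1,2])/K[1,1],-1.])
    return T[:3,3],T[:3,:3]@d
def onz(u,v,z,K,T):
    o,d=ray(u,v,K,T);return o+d*(z-o[2])/d[2]
def proj(p,K,T):
    c=np.linalg.inv(T)@np.r_[p,1];return K[0,0]*c[0]/-c[2]+K[0,2],K[1,1]*-c[1]/-c[2]+K[1,2]
def tool(s):
    T=np.eye(4);T[:3,:3]=Ro.from_euler("xyz",s["ee_rot"]).as_matrix();T[:3,3]=s["eef_pos"];return T
E
python3 - <<'E'
from station import *
from h import *
K,T=cam(camera_params("top"))
for n,p,z in[("A",(237,214),.05),("B",(208,245),.05),("C",(250,250),.05),("D",(173,293),.05),("neck",(434,228),.215),("round",(299,255),.028)]:
    w=onz(*p,z,K,T);print(n,w.round(3),np.hypot(*w[:2]).round(3))
z=np.load("pics/top0.npz")["im"]
a=cv2.resize(z[190:320,140:280],None,fx=4,fy=4,interpolation=2);b=cv2.resize(z[190:275,380:480],None,fx=5,fy=5,interpolation=2)
cv2.imwrite("pics/caps.png",a);cv2.imwrite("pics/neck.png",b)
E
```

```text
A [0.611 0.395 0.05 ] 0.728
B [0.522 0.476 0.05 ] 0.707
C [0.507 0.356 0.05 ] 0.62
D [0.387 0.57  0.05 ] 0.689
neck [ 0.536 -0.132  0.215] 0.552
round [0.494 0.218 0.028] 0.54
```

View pics/caps.png

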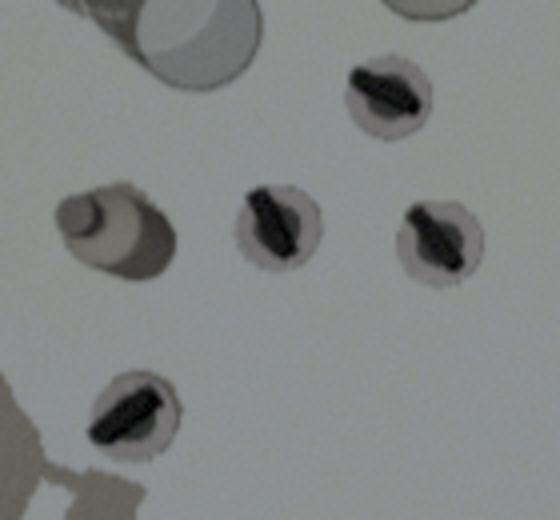

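View pics/neck.png

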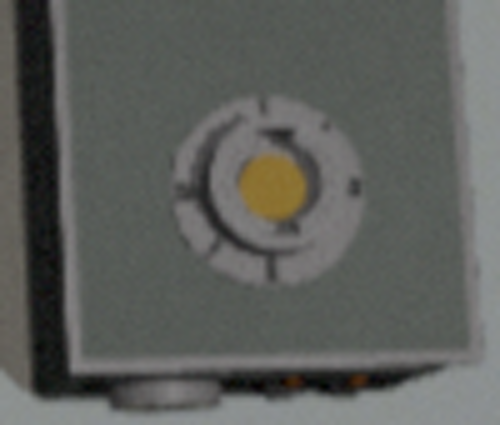

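All four look alike. C at top (250,250) is nearest the base, at 0.62 m against 0.69, 0.71 and 0.73 m, so C is the one meant. I'll move over it and confirm with the wrist camera.

>>> play_rows(targets=[[0, 0, 0, 0.04, -0.044, 0, 1], [0, 0, 0, 0.04, -0.044, 0, 1], [0, 0, 0, 0.04, -0.044, 0, 1], [0, 0, 0, 0.04, -0.044, 0, 1], [0, 0, 0, 0.04, -0.044, 0, 1], [0, 0, 0, 0.035, -0.04, 0, 1], [0, 0, 0, 0, 0, 0, 1]])

```text
t: 0.98
eef_pos: [0.5114, 0.3478, 0.2328]
ee_rot: [3.134, 0.0, -0.413]
force: [0.2, 0.7, 0.6]
width: 0.0878
```

Run:
```python
from station import *
from h import *
s=get_state();print(s["t"],s["eef_pos"],s["ee_rot"])
im,d=grab_frame("wrist");np.savez("pics/w1.npz",im=im,d=d,p=tool(s));cv2.imwrite("pics/w1.png",im)
P=camera_params("wrist");T=tool(s)@P["hand_eye"];print(proj(np.array([.507,.356,.05]),P["camera_matrix"],T))
```

```text
0.975 [0.51139091 0.34783791 0.23275325] [ 3.13425035e+00  4.76007175e-04 -4.13191824e-01]
(np.float64(313.7333574971273), np.float64(227.39313506998687))
```

View pics/w1.png

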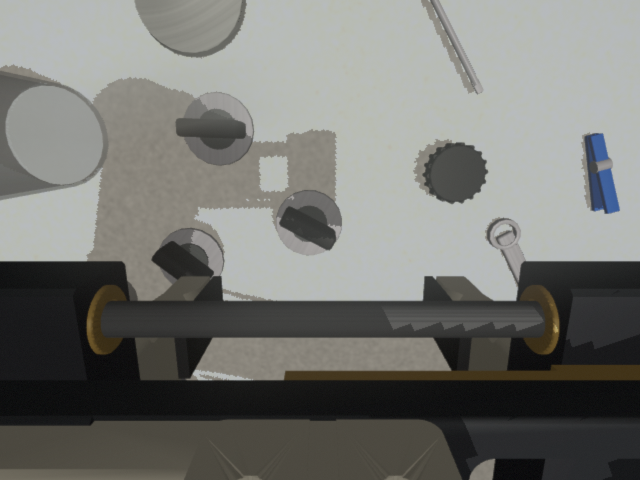

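The wrist view shows the meant cap centred at about (308,222), with the wing tilted right-down. The decoys are at (215,128) and (190,260), the round cap at (455,172). I'll measure the wing and flange from depth, and check that the flange is round.

```bash
cat > meas.py <<'E'
from h import *
def cloud(d,K,T,box):
    u0,v0,u1,v1=box;v,u=np.mgrid[v0:v1,u0:u1];z=d[v0:v1,u0:u1];m=z>0
    X=np.stack([(u-K[0,2])/K[0,0]*z,-(v-K[1,2])/K[1,1]*z,-z],-1)[m]
    return X@T[:3,:3].T+T[:3,3],u[m],v[m]
E
python3 - <<'E'
from station import *
from meas import *
z=np.load("pics/w1.npz");P=camera_params("wrist");K=P["camera_matrix"];T=z["p"]@P["hand_eye"]
X,u,v=cloud(z["d"],K,T,(262,180,355,262))
print(np.histogram(X[:,2],bins=np.arange(-.01,.08,.005)))
for lo,hi in((.056,.07),(.026,.036)):
    m=(X[:,2]>lo)&(X[:,2]<hi);Y=X[m]
    r=cv2.minAreaRect((Y[:,:2]*1000).astype(np.float32));print(m.sum(),np.median(Y[:,2]),r)
    if lo<.03:print(cv2.minEnclosingCircle((Y[:,:2]*1000).astype(np.float32)))
    else: b=cv2.boxPoints(r);print(b)
# colour: 
im=z["im"];hsv=cv2.cvtColor(im,cv2.COLOR_BGR2GRAY)
cv2.imwrite("pics/w1c.png",cv2.resize(im[170:270,250:365],None,fx=5,fy=5,interpolation=2))
E
```

```text
(array([   0, 1152, 3055,    0,    0,    0,    0,  501, 1648,   53,   57,
         55,   63,   68,  817,  126,    0]), array([-0.01 , -0.005,  0.   ,  0.005,  0.01 ,  0.015,  0.02 ,  0.025,
        0.03 ,  0.035,  0.04 ,  0.045,  0.05 ,  0.055,  0.06 ,  0.065,
        0.07 ,  0.075]))
999 0.06406310262270043 ((508.62139892578125, 360.8890686035156), (49.7122917175293, 14.479289054870605), 37.97760772705078)
[[484.57358 351.3004 ]
 [493.48346 339.8871 ]
 [532.6692  370.47772]
 [523.75934 381.89105]]
2157 0.030593650870766098 ((509.0225524902344, 360.6739807128906), (60.4156494140625, 60.50977325439453), 65.90072631835938)
((508.8274230957031, 360.9302062988281), 30.90395736694336)
```

View pics/w1c.png

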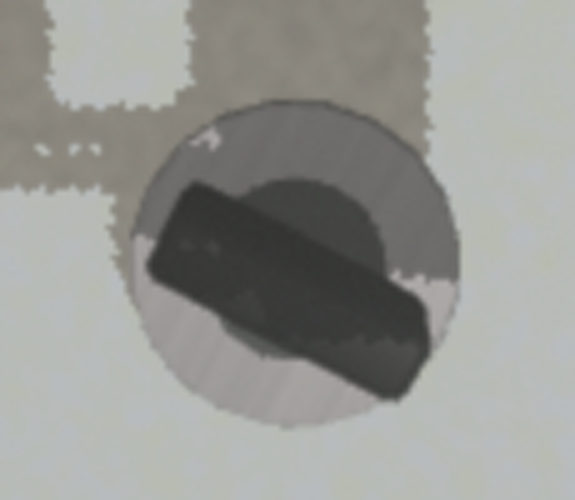

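This is cap C: centre (0.5087, 0.3608), wing top at 64 mm, wing 50 x 14.5 mm and flange 62 mm, all matching the description. The wing lies at 0.663 rad. I'll turn the tool yaw by +1.076 and descend.

>>> play_rows(targets=[[0, 0, 0.179, -0.0005, 0.002, -0.02, 0.7], [0, 0, 0.179, -0.0005, 0.002, -0.022, 0.7], [0, 0, 0.179, -0.0005, 0.002, -0.022, 0.7], [0, 0, 0.179, -0.0005, 0.002, -0.022, 0.7], [0, 0, 0.179, -0.0005, 0.002, -0.022, 0.7], [0, 0, 0.179, 0, 0.002, -0.02, 0.7], [0, 0, 0, 0, 0, 0, 0.7]])

```text
t: 1.9
eef_pos: [0.5029, 0.3669, 0.1]
ee_rot: [3.138, 0.004, 0.701]
force: [-0.4, 0.5, 0.7]
width: 0.0611
```

Run:
```python
from station import *
from meas import *
s=get_state();print(s["t"],s["eef_pos"],s["ee_rot"],s["q"],s["width"])
im,d=grab_frame("wrist");cv2.imwrite("pics/w2.png",im)
s=get_state();print(s["eef_pos"],s["ee_rot"])
P=camera_params("wrist");K=P["camera_matrix"];T=tool(s)@P["hand_eye"];print(proj(np.array([.5087,.3608,.064]),K,T))
```

```text
1.9 [0.50289006 0.36688991 0.10001394] [3.13751458 0.0037164  0.70115642] [ 0.94539431  0.39225303 -0.27872309  0.00389072 -0.90441613  1.32415395] 0.061104123725686625
[0.50349888 0.36732229 0.10115303] [3.13760630e+00 1.93211750e-03 6.98863869e-01]
(np.float64(338.14052416547776), np.float64(275.0310527610236))
```

View pics/w2.png

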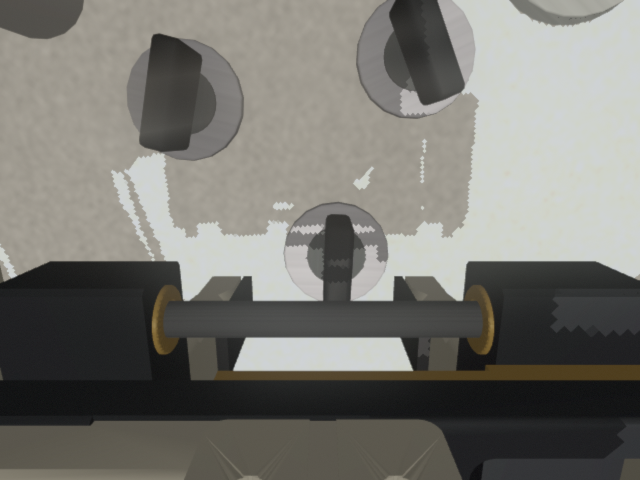

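The cap is between the jaws at (338,255). I'll correct x, y and yaw first, then descend most of the way.

>>> play_rows(targets=[[0, 0, -0.036, 0.005, -0.006, 0, 0.7], [0, 0, 0, 0, 0, -0.01, 0.7], [0, 0, 0, 0, 0, -0.01, 0.7], [0, 0, 0, 0, 0, 0, 0.7]])

```text
t: 2.45
eef_pos: [0.5094, 0.3621, 0.0823]
ee_rot: [3.138, -0.002, 0.653]
force: [0.3, 0.5, -0.0]
width: 0.0615
```

>>> play_rows(targets=[[0, 0, 0.008, 0, -0.001, -0.012, 0.7], [0, 0, 0, 0, 0, -0.012, 0.7], [0, 0, 0, 0, 0, -0.01, 0.7], [0, 0, 0, 0, 0, 0, 0.7]])

```text
t: 2.95
eef_pos: [0.5092, 0.3606, 0.0453]
ee_rot: [3.138, -0.001, 0.662]
force: [0.3, 0.3, -0.5]
width: 0.0612
```

>>> play_rows(targets=[[0, 0, 0, 0, 0, 0, 0], [0, 0, 0, 0, 0, 0, 0], [0, 0, 0, 0, 0, 0, 0], [0, 0, 0, 0, 0, 0, 0]], grip_force=45)

```text
t: 3.45
eef_pos: [0.5097, 0.3613, 0.0463]
ee_rot: [3.138, -0.002, 0.662]
force: [-0.3, -0.2, 0.5]
width: 0.0269
```

>>> play_rows(targets=[[0, 0, 0, 0, 0, 0, 0], [0, 0, 0, 0, 0, 0, 0], [0, 0, 0, 0, 0, 0, 0]])

```text
t: 3.82
eef_pos: [0.5096, 0.3612, 0.0464]
ee_rot: [3.139, -0.002, 0.662]
force: [0.3, -0.0, -0.9]
width: 0.014
```

Gripped at 14 mm, the wing's thickness. I'll lift and swing to a viewing pose in front of the neck.

>>> play_rows(targets=[[0, 0, 0, 0, 0, 0.02, 0], [0, 0, 0, 0, 0, 0.05, 0], [0, 0, 0, 0, 0, 0.06, 0], [0, 0, -0.05, 0, -0.03, 0.06, 0], [0, 0, -0.08, -0.008, -0.055, 0.05, 0], [0, 0, -0.08, -0.008, -0.055, 0.04, 0], [0, 0, -0.08, -0.008, -0.055, 0.03, 0], [0, 0, -0.08, -0.008, -0.055, 0.01, 0], [0, 0, -0.08, -0.008, -0.055, 0.005, 0], [0, 0, -0.08, -0.008, -0.055, 0, 0], [0, 0, -0.08, -0.008, -0.055, 0, 0], [0, 0, -0.05, -0.008, -0.04, 0, 0]])

```text
t: 5.32
eef_pos: [0.4404, -0.088, 0.3592]
ee_rot: [3.14, 0.002, -0.015]
force: [0.2, -0.1, -1.5]
width: 0.0137
```

>>> play_rows(targets=[[0, 0, 0, 0, -0.02, 0, 0], [0, 0, 0, 0, 0, 0, 0], [0, 0, 0, 0, 0, 0, 0]])

```text
t: 5.7
eef_pos: [0.4384, -0.1108, 0.359]
ee_rot: [3.14, 0.002, -0.021]
force: [0.3, 0.5, -1.9]
width: 0.0136
```

Run:
```python
from station import *
from h import *
s=get_state();print(s["t"],s["eef_pos"],s["ee_rot"],s["qd"].round(3))
im,d=grab_frame("wrist");np.savez("pics/w3.npz",im=im,d=d,p=tool(s));cv2.imwrite("pics/w3.png",im)
print(get_state()["eef_pos"],get_state()["ee_rot"],s["width"],s["q"])
```

```text
5.7 [ 0.43843017 -0.11077447  0.35897439] [ 3.14033289e+00  2.32078251e-03 -2.09754584e-02] [-0.009 -0.001 -0.005 -0.    -0.     0.003]
[ 0.43846483 -0.11059436  0.35895671] [ 3.14027350e+00  2.41891328e-03 -2.04037857e-02] 0.013636435500344813 [ 1.91196933e-01 -7.91645737e-02 -2.36508777e-01  7.51783825e-04
 -1.41598619e+00  1.35850854e+00]
```

View pics/w3.png

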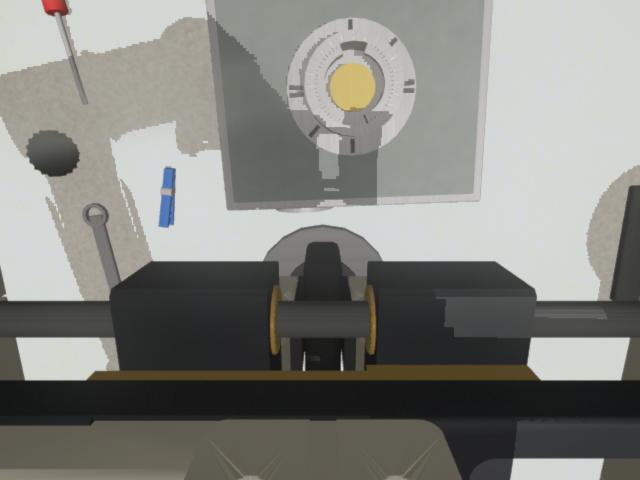

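The neck is at about (352,86). The notch ribs are at (350,24) and (352,145), the vent ribs at (393,42) and (314,131), and the double lock ribs at (409,86) and (296,91). The vent rib is clockwise of the notch, as described. I'll measure the centre from the rim and the yaw from the ribs, the box edges and the notches.

Run:
```python
from station import *
from meas import *
z=np.load("pics/w3.npz");P=camera_params("wrist");K=P["camera_matrix"];T=z["p"]@P["hand_eye"]
X,u,v=cloud(z["d"],K,T,(280,5,430,165))
h=np.histogram(X[:,2],bins=np.arange(.175,.235,.004));print(h[0],h[1].round(3))
def circ(Y):
    A=np.c_[2*Y[:,:2],np.ones(len(Y))];c=np.linalg.lstsq(A,(Y[:,:2]**2).sum(1),rcond=None)[0];return c[:2],np.sqrt(c[2]+c[:2]@c[:2])
m=(X[:,2]>.209)&(X[:,2]<.221);Y=X[m];print(m.sum(),np.median(Y[:,2]),cv2.minEnclosingCircle((Y[:,:2]*1e3).astype(np.float32)))
c0=np.array(cv2.minEnclosingCircle((Y[:,:2]*1e3).astype(np.float32))[0])/1e3
# yellow plate
hsv=cv2.cvtColor(z["im"],cv2.COLOR_BGR2HSV);ym=cv2.inRange(hsv,(15,90,80),(35,255,255));ym[200:]=0
ct=max(cv2.findContours(ym,0,1)[0],key=cv2.contourArea);e=cv2.fitEllipse(ct);print(e,onz(*e[0],.199,K,T))
# marks on ring: rectify at ring height and neck top
def rect(zz,c,half,sc):
    g=np.arange(-half,half,sc)
    xs,ys=np.meshgrid(c[1]-g,c[0]-g)  # rows: +x up ; cols: +y left
    p=np.stack([ys,xs,np.full_like(xs,zz)],-1)
    q=(p-T[:3,3])@T[:3,:3]
    mu=(K[0,0]*q[...,0]/-q[...,2]+K[0,2]).astype(np.float32);mv=(K[1,1]*q[...,1]/q[...,2]+K[1,2]).astype(np.float32)
    return cv2.remap(z["im"],mu,mv,cv2.INTER_CUBIC)
a=rect(.215,c0,.05,.00025);b=rect(.19,c0,.05,.00025)
cv2.imwrite("pics/r3.png",np.hstack([a,b]))
dm=z["d"]
```

```text
[   0    2 9977 6778  344  502 1317   70   90 1469 3358    0    0    0] [0.175 0.179 0.183 0.187 0.191 0.195 0.199 0.203 0.207 0.211 0.215 0.219
 0.223 0.227 0.231]
4875 0.21540675000764115 ((542.696044921875, -135.60733032226562), 35.41987991333008)
((352.0087890625, 86.71158599853516), (43.975040435791016, 47.26768112182617), 11.775321960449219) [ 0.5427018  -0.13572725  0.199     ]
```

View pics/r3.png

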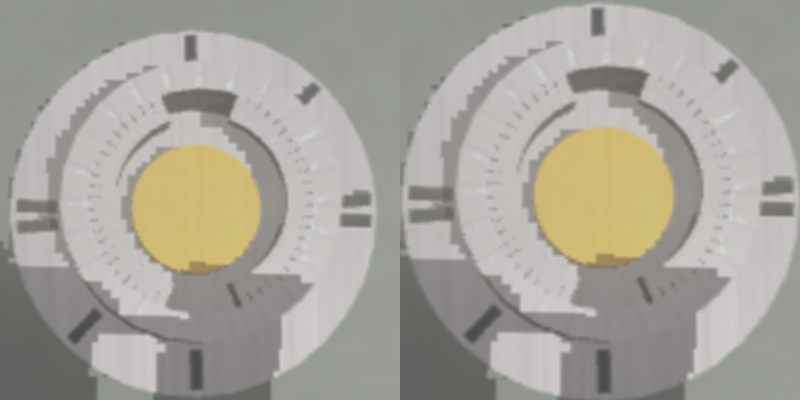

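Run:
```python
from station import *
from meas import *
z=np.load("pics/w3.npz");P=camera_params("wrist");K=P["camera_matrix"];T=z["p"]@P["hand_eye"]
X,u,v=cloud(z["d"],K,T,(255,215,395,262))
print(np.histogram(X[:,2],bins=np.arange(.2,.4,.01)))
L=np.linalg.inv(z["p"]);Y=X@L[:3,:3].T+L[:3,3]
m=(Y[:,2]<.03)&(Y[:,2]>.005);Y=Y[m];print(m.sum(),np.median(Y[:,2]))
# outer arc: per column max x (tool)
uu=u[m];pts=np.array([Y[uu==k][np.argmax(Y[uu==k][:,0])] for k in np.unique(uu)])
from scipy.optimize import least_squares
f=lambda c:np.hypot(pts[:,0]-c[0],pts[:,1]-c[1])-.031
r=least_squares(f,[0,0],loss="soft_l1",f_scale=.0005);print("flange centre tool",r.x,np.std(f(r.x)))
# wing top visible
X2=np.concatenate([X]);
Z=X@L[:3,:3].T+L[:3,3];m=(Z[:,2]<-.005);W=Z[m];print("wing",m.sum(),W[:,0].max(),W[:,1].min(),W[:,1].max(),np.percentile(W[:,2],[5,50,95]))
# top cam
for n in("top","scene"):
    q=np.load(f"pics/{n}0.npz");K,T=cam(camera_params(n))
    X,u,v=cloud(q["d"],K,T,(380,190,480,275) if n=="top" else (200,320,300,400))
    m=(X[:,2]>.209)&(X[:,2]<.222)&(abs(X[:,0]-.54)<.045)&(abs(X[:,1]+.135)<.045);Y=X[m];print(n,m.sum(),np.median(Y[:,2]),cv2.minEnclosingCircle((Y[:,:2]*1e3).astype(np.float32)))
```

```text
(array([   0,    0,    0,    0,    0,    0,    0,    0,    0,    0,    0,
          0,    0,   82, 2524,  215,  246,  124,    0]), array([0.2 , 0.21, 0.22, 0.23, 0.24, 0.25, 0.26, 0.27, 0.28, 0.29, 0.3 ,
       0.31, 0.32, 0.33, 0.34, 0.35, 0.36, 0.37, 0.38, 0.39]))
2685 0.016068910608806497
flange centre tool [-0.00111325  0.00049425] 0.00017497029638192016
wing 337 0.03879770758608214 -0.01527703239403709 0.01736668630202412 [-0.06061223 -0.01133016 -0.00539601]
top 357 0.2144239984187546 ((542.5759887695312, -135.83399963378906), 35.907169342041016)
scene 745 0.21370744229498495 ((543.2232055664062, -136.70948791503906), 36.056434631347656)
```

Wrist, top and scene agree on the neck centre to about 1 mm, and the yaw is about 0.02. The held cap sits at tool x −1.1 mm and z +14 mm. The TCP target is therefore (0.5438, −0.1352) with yaw 0.02. I'll move above the mouth.

>>> play_rows(targets=[[0, 0, 0.02, 0.03, -0.008, 0, 0], [0, 0, 0.02, 0.035, -0.008, -0.01, 0], [0, 0, 0, 0.03, -0.008, -0.02, 0], [0, 0, 0, 0.01, 0, -0.02, 0], [0, 0, 0, 0, 0, -0.02, 0], [0, 0, 0, 0, 0, 0, 0]])

```text
t: 6.5
eef_pos: [0.5482, -0.1291, 0.2863]
ee_rot: [3.141, 0.002, 0.03]
force: [-0.2, 0.0, -1.6]
width: 0.0136
```

>>> play_rows(targets=[[0, 0, -0.01, -0.0045, -0.006, -0.006, 0], [0, 0, 0, 0, 0, 0, 0], [0, 0, 0, 0, 0, 0, 0]])

```text
t: 6.88
eef_pos: [0.5442, -0.1346, 0.2824]
ee_rot: [3.141, -0.001, 0.021]
force: [0.0, 0.3, -1.3]
width: 0.0137
```

>>> play_rows(targets=[[0, 0, 0, -0.0005, -0.0006, -0.008, 0], [0, 0, 0, 0, 0, -0.005, 0], [0, 0, 0, 0, 0, -0.004, 0], [0, 0, 0, 0, 0, 0, 0]])

```text
t: 7.38
eef_pos: [0.5437, -0.1353, 0.2649]
ee_rot: [3.141, -0.002, 0.021]
force: [0.8, -1.0, -2.4]
width: 0.0137
```

Run:
```python
from station import *
from meas import *
s=get_state();print(s["eef_pos"],s["force"],s["moment"])
o=[]
for n in("scene","top"):
    im,d=grab_frame(n);c=im[315:405,195:305] if n=="scene" else im[185:275,380:490]
    o.append(cv2.resize(c,None,fx=3.6,fy=3.6,interpolation=2))
cv2.imwrite("pics/n4.png",np.hstack(o))
```

```text
[ 0.54370265 -0.13530706  0.26493207] [ 0.75054826 -1.02263949 -2.35799291] [-0.06319578  0.01013321  0.00485627]
```

View pics/n4.png

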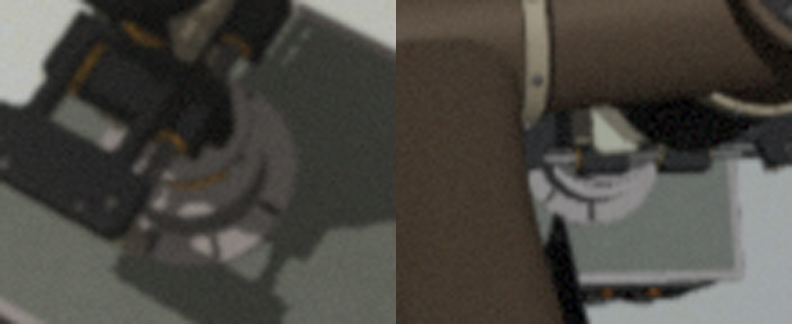

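The views are largely blocked by the hand. What shows fits a cap hovering over the mouth. I'll lower it in small steps and watch the force.

>>> play_rows(targets=[[0, 0, 0, 0, 0, -0.004, 0], [0, 0, 0, 0, 0, -0.003, 0], [0, 0, 0, 0, 0, -0.003, 0], [0, 0, 0, 0, 0, 0, 0]])

```text
t: 7.98
eef_pos: [0.5441, -0.1353, 0.2548]
ee_rot: [3.141, -0.003, 0.021]
force: [0.3, 0.7, -2.1]
width: 0.0135
```

>>> play_rows(targets=[[0, 0, 0, -0.0003, 0, -0.003, 0], [0, 0, 0, 0, 0, -0.003, 0], [0, 0, 0, 0, 0, -0.002, 0], [0, 0, 0, 0, 0, 0, 0]])

```text
t: 8.48
eef_pos: [0.5438, -0.1353, 0.2462]
ee_rot: [3.141, -0.003, 0.021]
force: [-0.6, 0.4, -1.8]
width: 0.0138
```

The plug and lugs have gone in with no contact force. Next I'll press against the plate.

>>> play_rows(targets=[[0, 0, 0, 0, 0, -0.003, 0], [0, 0, 0, 0, 0, -0.003, 0], [0, 0, 0, 0, 0, -0.002, 0], [0, 0, 0, 0, 0, 0, 0]])

```text
t: 8.98
eef_pos: [0.5441, -0.1354, 0.2396]
ee_rot: [3.14, -0.005, 0.022]
force: [-2.9, 1.5, 5.5]
width: 0.0138
```

>>> play_rows(targets=[[0, 0, 0, 0, 0, -0.0025, 0], [0, 0, 0, 0, 0, -0.0015, 0], [0, 0, 0, 0, 0, -0.001, 0]])

```text
t: 9.35
eef_pos: [0.5441, -0.1354, 0.2374]
ee_rot: [3.14, -0.007, 0.022]
force: [-3.3, 2.8, 7.9]
width: 0.0134
```

About 8.3 mm above the mouth, so the lugs should be under the rim. I'll begin turning clockwise with a slight downward bias.

>>> play_rows(targets=[[0, 0, -0.06, 0, 0, -0.0003, 0], [0, 0, -0.06, 0, 0, -0.0003, 0], [0, 0, 0, 0, 0, -0.0003, 0]])

```text
t: 9.72
eef_pos: [0.5448, -0.1361, 0.2388]
ee_rot: [3.138, -0.01, -0.101]
force: [-3.1, 0.3, 4.7]
width: 0.0138
```

>>> play_rows(targets=[[0, 0.004, -0.08, -0.0004, 0, -0.0015, 0], [0, 0.004, -0.08, -0.0003, 0, -0.001, 0], [0, 0, -0.08, 0, 0, -0.001, 0], [0, 0, 0, 0, 0, -0.0005, 0]])

```text
t: 10.22
eef_pos: [0.5449, -0.1365, 0.2375]
ee_rot: [3.137, -0.006, -0.348]
force: [-3.4, 0.6, 5.2]
width: 0.0139
```

>>> play_rows(targets=[[0, 0.003, -0.08, -0.0003, 0, -0.001, 0], [0.003, 0, -0.08, -0.0003, 0, -0.001, 0], [0, 0, -0.08, 0, 0, -0.0006, 0], [0, 0, 0, 0, 0, -0.0003, 0]])

```text
t: 10.72
eef_pos: [0.5452, -0.136, 0.2376]
ee_rot: [3.141, -0.005, -0.595]
force: [-1.5, 0.1, 4.8]
width: 0.0136
```

Run:
```python
from station import *
from meas import *
s=get_state();print(s["t"],s["eef_pos"],s["ee_rot"],s["force"],s["moment"],s["q"])
im,d=grab_frame("wrist");np.savez("pics/w5.npz",im=im,d=d,p=tool(s));cv2.imwrite("pics/w5.png",im)
```

```text
10.725 [ 0.54518897 -0.13599295  0.23760145] [ 3.14057095 -0.00466693 -0.594735  ] [-1.51888062  0.07513674  4.76790294] [ 0.34320638  1.01851045 -0.10637108] [ 0.10652777  0.17096957 -0.24591664  0.00415214 -1.15100683  0.86784439]
```

View pics/w5.png

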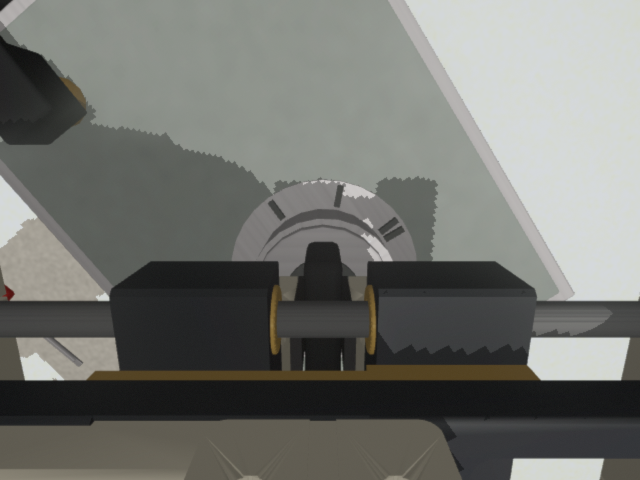

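The wing (322,250) has turned with the tool. It is still a little short of the vent rib at (339,195), well before the double rib at (391,228). About 0.17 rad is left.

>>> play_rows(targets=[[0, 0.002, -0.08, -0.0004, 0, -0.0006, 0], [0, 0.002, -0.08, -0.0004, 0, -0.0005, 0], [0, 0, -0.005, 0, 0, 0, 0], [0, 0, 0, 0, 0, 0, 0]])

```text
t: 11.28
eef_pos: [0.5453, -0.1359, 0.238]
ee_rot: [3.14, -0.004, -0.761]
force: [-1.8, 1.7, 4.9]
width: 0.0139
```

Run:
```python
from station import *
from meas import *
s=get_state();print(s["t"],s["eef_pos"],s["ee_rot"],s["force"],s["moment"],s["qd"].round(3))
im,d=grab_frame("wrist");np.savez("pics/w6.npz",im=im,d=d,p=tool(s));cv2.imwrite("pics/w6.png",cv2.resize(im[150:300,200:440],None,fx=3,fy=3,interpolation=2))
P=camera_params("wrist");K=P["camera_matrix"];T=tool(s)@P["hand_eye"]
X,u,v=cloud(d,K,T,(220,170,430,262));L=np.linalg.inv(tool(s));Y=X@L[:3,:3].T+L[:3,3]
m=(Y[:,2]>.012)&(Y[:,2]<.020);print(np.histogram(Y[:,2],bins=np.arange(-.02,.06,.004)));print("flange top z world",np.median(X[m,2]))
print("expect vent rib px",proj(np.array([.5427+.042*np.cos(-.765),-.1356+.042*np.sin(-.765),.19]),K,T))
```

```text
11.275 [ 0.54527977 -0.13589235  0.23796602] [ 3.13976803 -0.00377192 -0.76099463] [-1.78989816  1.66700592  4.90246155] [0.4573556  0.81230657 0.01537547] [-0.     0.    -0.001 -0.001  0.    -0.002]
(array([   1,  102,  100,  102,   92,   84,   81,   73, 1017, 1507, 1184,
        186,  160,  136,  139,  132,  671, 6977, 6395]), array([-0.02 , -0.016, -0.012, -0.008, -0.004,  0.   ,  0.004,  0.008,
        0.012,  0.016,  0.02 ,  0.024,  0.028,  0.032,  0.036,  0.04 ,
        0.044,  0.048,  0.052,  0.056]))
flange top z world 0.2218826015653601
expect vent rib px (np.float64(324.59230444334946), np.float64(194.9884992595896))
```

View pics/w6.png

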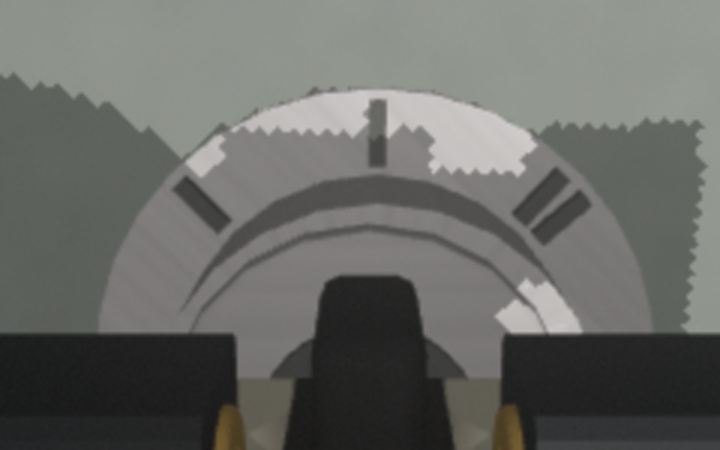

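The wing points at the vent rib: the rib is at x 377 and the wing at about x 370 in the crop. The flange top at z 0.222 puts the cap centre about 9 mm above the mouth, so the lugs are under the rim. I'll check stillness briefly, then hand in.

>>> play_rows(targets=[[0, 0, -0.004, 0, 0, 0, 0], [0, 0, 0, 0, 0, 0, 0], [0, 0, 0, 0, 0, 0, 0], [0, 0, 0, 0, 0, 0, 0]])

```text
t: 11.82
eef_pos: [0.5453, -0.1359, 0.238]
ee_rot: [3.14, -0.004, -0.764]
force: [-1.6, 1.0, 4.0]
width: 0.0139
```

Run:
```python
from station import *
s=get_state();print(s["t"],s["eef_pos"],s["ee_rot"],s["force"],s["width"],s["qd"].round(4))
print(job_done())
```

```text
11.825 [ 0.54529762 -0.13589782  0.23798829] [ 3.13986679 -0.00381716 -0.7641597 ] [-1.62205521  0.96830952  4.01583918] 0.013929919597703684 [-0.0012  0.0009  0.002  -0.0017  0.001   0.001 ]
the job is handed in; nothing more can be done
None
```

The winged cap is on the filler neck and held at the vent position, still gripped. I handed the job in at 11.8 s.

I used the winged cap nearest the base, 0.62 m away; the other three were at 0.69 to 0.73 m. It went through the notches with no contact force. I pressed it down against the spring and turned it clockwise by 0.785 rad (45 degrees), well short of the click.

**Last checks:**
- **Angle:** the tool yaw is −0.764 against a target of −0.765. The wrist picture shows the wing pointing at the single vent rib.
- **Depth:** the cap centre is about 9 mm above the mouth, so the lugs are under the rim.
- **Hold:** the grip width is steady at 13.9 mm, the arm is still, and the wrist force is about 4 N.

**Less certain:**
- **Sideways shift:** the tool ended about 1.8 mm in x and 0.5 mm in y from where I expected it, within the fit's play. Sideways force stayed at or below about 4 N while pressing and turning.
- **Bystanders:** I did not photograph the round cap and small tools again at the end, but no move went near them.

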